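# Swing the shoe last to the polish tin and lock it

### The job

Pull up the sprung plunger behind the heel of the shoe last, swing the last a quarter turn so that its toe points to the side of the stand where the flat polish tin is, and let the plunger drop fully home in the locking hole there; the hole is hidden under the turntable and not exactly at the quarter turn, so feel for it. Only then turn the clamp knob on the stand's foot clockwise as far as its end stop. Leave everything else on the table where it is.

Things in the scene. Friction and masses are not known exactly. Their poses are not given: they have to be found in the camera images.
- pivot (a point): Point on the vertical swivel axis of the fixed shoe-last stand, at the top face of its grey turntable, 67 mm above the table. Turns with the stand's foot, not with the turntable: x points where the toe points at the start, z up. The turntable is a disc of 190 mm diameter, 59 to 67 mm above the table; the stand is screwed down.
- toe (a point): Tip of the toe of the beechwood shoe last (170 mm long, 62 mm wide, top at most 145 mm above the table), which stands on the turntable and turns with it. The tip is 125 mm from the swivel axis; x points along the last from heel to toe, z up.
- head (a joint): Turn of the turntable and last about the vertical swivel axis in rad, 0 at the start, positive anticlockwise from above (toe swings to the pivot's +y side); end stops at -1.95 and 1.95. Locking holes at 0 and near 1.57 and -1.57; the last two may each lie up to 0.2 rad off and cannot be seen. In a hole the head has about 0.02 rad of play either way.
- plunger_grip (a point): Centre of the black plunger knob, an upright cylinder 24 mm across and 28 mm high, on the heel side 80 mm from the swivel axis, carried round by the turntable. At home its centre is 104 mm above the table; under it a 16 mm collar (83 to 90 mm) and a 28 mm boss (up to 79 mm). The knob cannot spin; dragging it swings the head round.
- plunger (a joint): Lift of the plunger in m: 0 fully home in a hole, 0.010 when its pin rests on the plate between holes, 0.016 at most. Its pin (7 mm, in holes 10.5 mm wide) locks the head below about 0.010. A spring pushes it down with 3 to 6 N.
- clamp_grip (a point): Middle of the grip of the black clamp knob on the tongue of the stand's foot, 165 mm from the swivel axis at the pivot's (-117, 117) mm, 49 mm above the table. The grip is an upright bar 42 mm long along this point's x, 14 mm thick along y and 32 mm high (24 to 56 mm above the table) on a 44 mm disc. The point turns with the knob.
- clamp (a joint): Turn of the clamp knob in rad, growing clockwise from above; 2.4 is the tight end stop.
- tin: Flat closed polish tin, a black disc 77 mm across and 23 mm high with a small steel catch; origin at the centre of its underside, z up. Stands about 220 mm left or right of the swivel axis.
- ramekin: Open glass ramekin, 88 mm across and 45 mm high, about 220 mm from the swivel axis across the stand from the tin; origin at the centre of its underside. A bystander.
- brush: Beechwood shoe brush 170 x 50 x 40 mm lying bristles down, long side along its x; origin at the centre of its underside. A bystander.
- shoe_horn: White plastic shoe horn lying flat, 185 x 40 x 10 mm, long side along its x; origin under its middle. A bystander.
- cleaner: White bottle 52 mm across and 130 mm high; origin at the centre of its underside. A bystander.
- mug: White mug 80 mm across and 92 mm high, its handle to its +y; origin at the centre of its underside. A bystander.

How it is judged (in metres and radians):
On the way, in this order (a step that is already met when the one before it is completed fails the run):
1. the plunger is pulled up clear of its hole (value of joint plunger above 0.0105 m), for 0.1 s.
2. the toe points to the tin's side and the plunger has dropped home there (((value of joint head between 1.3 and 1.85 rad and y of tin in the frame of pivot above 0.1 m) or (value of joint head between -1.85 and -1.3 rad and y of tin in the frame of pivot below -0.1 m)) and value of joint plunger below 0.0025 m), for 0.3 s.
3. the clamp knob is at its end stop (value of joint clamp above 2.3 rad), for 0.1 s.
At the end, for the whole second after the job is handed in: The last is turned 1.3 to 1.85 rad from its start towards the side of the stand where the tin is, at rest; the plunger is within 2.5 mm of fully home; the clamp knob is within 0.1 rad of its end stop at 2.4; the tin and the bystanders are within 20 mm of where they were (all of step 2 and value of joint clamp above 2.3 rad and velocity of joint head between -0.05 and 0.05 rad/s); the robot touches nothing.
It fails at once if the tin or a bystander is pushed more than 20 mm (distance of any of ramekin, brush, shoe_horn, cleaner, mug, tin from where it was at the start of the episode above 0.02 m).
It also fails if it takes over 58 s, if anything falls off the work surface, if the arm or the gripper's body presses on something with over 40 N, if the wrist force passes 120 N, or if a joint passes its speed limit or range.

### The arm

A 6-joint arm with a two-finger parallel gripper is mounted at the origin on the work surface. World frame = base frame: x ahead of the robot, y to its left, z up, the work surface at z = 0. Lengths are in mm, angles in rad, forces in N, time in s.
With the tool pointing down it reaches from about 300 to 775 mm from the base axis. Payload 14.6 kg.
Tool frame: the origin (TCP) lies midway between the tips of the shut fingers; the grasp point (between the pads) lies 19 mm behind it (manip.grasp_offset is the distance from the TCP to the grasp point, in mm); z points along the fingers, y is the line along which they close (so a half turn about z gives the same grasp; the last joint's range is limited). The gripper opens to 94 mm and grips with 3 to 60 N. Pads are 16 mm wide; open, the fingers measure 119 mm over their backs; the gripper's body (75 mm by 177 mm) begins 78 mm behind the grasp point.
Start: joints at [-1.252, 0.3, 1.521, -0, 1.321, -0.067], TCP at [206.958, -509.566, 205.446] pointing down, gripper open.
Joint ranges: [-3.03, 3.03], [-0.79, 2.21], [0.23, 2.52], [-1.04, 4.18], [0, 3.07], [-2.55, 2.55]. Speed limits (rad/s): [2.22, 2.22, 2.57, 3.14, 3.14, 3.14].

### API

Orientations are given as [roll, pitch, yaw] about the fixed x, y, z axes, in that order (R = Rz(yaw) Ry(pitch) Rx(roll)).
In Python, from cell import manip, viewer gives the robot as it stands. The module is installed in compiled form; this text tells all that it offers.
- The arm moves only by the tool move_arm, never from a script. Its argument "moves" is a list of rows, each a list of 4 numbers: the shift along the tool's x, y, z in m, then the turn about the tool's z in rad. A call has 1 to 12 rows; each row is the pose to reach, as a shift and turn from the pose commanded when the call began, along the tool's axes at that moment; what a row does not reach only later rows make up. A row lasts 1/10 s, in which the tool goes at most 50 mm and 8.59 degrees, less where a joint would pass 70% of its speed; a pose out of reach is approached as far as the arm can. A call with a gripper value outside its range is refused whole. "jaw" is the finger opening in m, from 0 to 0.094, set as the call begins (left out, the last holds). The fingers move at their own pace and stop on an object; "squeeze" is the grip in N (left out, the last holds). Time passes only in rows, so rows that repeat a pose let the fingers close. It gives the time, the measured TCP pose, the force, the opening and the grip force at its end, in the units of the state.
- manip.read_state(): the state, without advancing time (a new reading comes with each control period).
- viewer.camera(name): name is "scene" or "top" or "wrist"; returns a dict with "frame" (420x560x3 uint8, blue, green, red), "z_map" (420x560 float32, mm along the optical axis (not along the pixel's ray), 0 where there is no reading), "fx", "fy", "cx", "cy" (pixels), "origin" and "orientation" of the camera in the world. Camera axes: x right, y down, z forward; pixel columns grow to the right and rows downward; lengths in mm; the calibration is good to about 2 mm. A picture is of the moment at which its call begins.
- manip.sign_off(): hands the job in; it is judged then, once.
The state is a dict: "clock": time; "joints": joint angles; "qd": joint speeds; "effort": joint torques, N m; "eef_pos": TCP position; "eef_rot": TCP orientation; "wrist_force": force on the tool from outside, world axes, zero at the start; "moment": the same for the moment, N m; "finger_gap": finger opening in mm; "finger_force": force on a finger pad.
Only numpy, scipy, OpenCV 4.12 (cv2) and the standard library are available. Lean on these libraries where they do the work, as an engineer would, in place of code of your own. Each camera call takes 0.05 s, during which the arm holds its last target. There are 200 camera calls.

## Working session

There is one attempt and no reset: what is moved stays moved. The work goes in short steps, Python scripts to look and compute and a tool call to move; the robot and the scene stay as the last step left them, time stands still between calls to the robot, and variables do not carry over. Pictures are saved under pics/ and viewed, at most 10 in all, crops included, and the job is handed in when it is done.

Besides the shell and the picture viewer there is one more tool, called after "Call:" by a JSON object that holds its "name" and its "arguments", one argument or row to a line. move_arm: Moves the arm, as the interface text tells. Its arguments: {"type":"object","properties":{"moves":{"type":"array"},"jaw":{"type":"number"},"squeeze":{"type":"number"}},"required":["moves"]}

```bash
mkdir -p pics
cat > h.py <<'E'
import numpy as np, cv2
from cell import manip, viewer
from scipy.spatial.transform import Rotation as R
def cam(n):
    c=viewer.camera(n); return c
def Rm(o):
    o=np.array(o,float)
    if o.shape==(3,3): return o
    return R.from_euler('xyz',o).as_matrix() if o.size==3 else R.from_quat(o).as_matrix()
def cloud(c):
    z=c['z_map'].astype(float); v,u=np.mgrid[:z.shape[0],:z.shape[1]]
    p=np.dstack([(u-c['cx'])/c['fx']*z,(v-c['cy'])/c['fy']*z,z])
    w=p@Rm(c['orientation']).T+np.array(c['origin']); w[z==0]=np.nan
    return w
E
python3 - <<'E'
from h import *
for n in('scene','top'):
    c=cam(n); cv2.imwrite(f'pics/{n}1.png',c['frame']); print(n,c['origin'],c['orientation'],c['fx'],c['cx'],c['cy']); np.savez(f'{n}1.npz',**{k:np.array(v) for k,v in c.items()})
print(manip.read_state())
E
```

```text
scene [1193.47795089 -417.57283433 1125.55826951] [-2.5147735   0.0185169   0.94276017] 457.03593340684193 277.9168141566911 210.9355770727206
top [ 295.81171667   -7.09658443 1520.66050641] [-2.95026015  0.0209136  -1.56039341] 537.6417640289235 276.18764260120145 208.0756896401514
{'clock': 0.1, 'joints': array([-1.25162268e+00,  3.00411078e-01,  1.52148775e+00, -2.94495709e-05,
        1.32068764e+00, -6.65802006e-02]), 'qd': array([ 0.0014958 , -0.00164756, -0.00179602, -0.00067667,  0.00090628,
       -0.00029467]), 'effort': array([ 2.05080265e-03, -5.32644296e+01, -3.53285229e+01,  7.10040238e-02,
        2.35183036e-02, -7.57452221e-05]), 'eef_pos': array([ 206.87270713, -509.37372788,  204.95873074]), 'eef_rot': array([-3.14059914e+00, -3.76566356e-05,  3.85761129e-01]), 'wrist_force': array([0.63336686, 0.20486979, 0.20855986]), 'moment': array([-0.0481179 ,  0.01408855, -0.01143242]), 'finger_force': 0.0, 'finger_gap': 94.27905450301533}
```

View pics/top1.png

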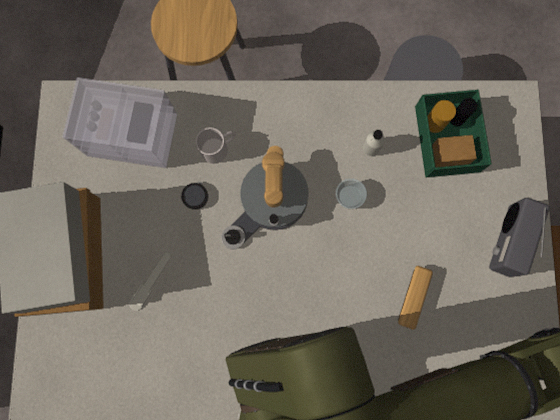

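View pics/scene1.png

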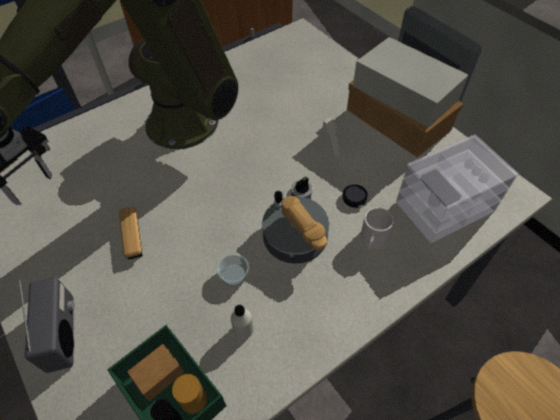

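The top view shows the stand's turntable at about (274,194), with the toe up at (274,152) and the black plunger knob at (274,219). The clamp knob is at (235,236). The tin is on the left at (195,196), the ramekin on the right at (350,194). The scene view confirms this, so the tin lies on the pivot's +y side and the head has to turn positive. Next I'll measure.

Run:
```python
from h import *
np.set_printoptions(precision=1,suppress=True)
T={n:dict(np.load(f'{n}1.npz')) for n in('top','scene')}
for n,c in T.items():
    w=cloud(c); hsv=cv2.cvtColor(c['frame'],cv2.COLOR_BGR2HSV); c['w']=w
    z=w[...,2]; x=w[...,0]; y=w[...,1]
    print(n,'table z',np.nanmedian(z[(x>300)&(x<700)&(abs(y)<300)]))
    m=(z>55)&(z<72)&(x>300)&(x<720)&(y>-130)&(y<180)
    P=w[m]; 
    # turntable: robust circle r=95
    from scipy.optimize import least_squares
    v,u=np.where(m); cnt,_=cv2.findContours(m.astype(np.uint8),0,1); k=max(cnt,key=cv2.contourArea)[:,0]
    E=w[k[:,1],k[:,0],:2]; s=least_squares(lambda p:np.hypot(*(E-p).T)-95,np.median(P[:,:2],0),loss='cauchy',f_scale=2)
    pv=s.x; print('pivot',pv,np.median(P[:,2]),len(P))
    rel=w[...,:2]-pv; r=np.hypot(rel[...,0],rel[...,1]); ang=np.arctan2(rel[...,1],rel[...,0])
    V=c['frame'].max(2)
    for nm,mm in dict(knob=(z>108)&(r<130)&(rel[...,0]<-50), last=(z>75)&(r<140)&(hsv[...,1]>90), clampbar=(z>46)&(z<66)&(np.hypot(rel[...,0]+117,rel[...,1]-117)<40),clampdisc=(z>12)&(z<40)&(np.hypot(rel[...,0]+117,rel[...,1]-117)<40), tin=(z>12)&(z<40)&(np.hypot(rel[...,0],rel[...,1]-220)<60),ram=(z>12)&(z<60)&(np.hypot(rel[...,0],rel[...,1]+220)<60)).items():
        Q=w[mm]
        if len(Q)<3: print(nm,len(Q)); continue
        vv,uu=np.where(mm)
        (a,b,t)=cv2.minAreaRect(Q[:,:2].astype(np.float32))
        print(nm,len(Q),'med',np.median(Q,0),'rect',np.array(a),np.array(b),t,'z',np.percentile(Q[:,2],[5,95]),'px',uu.mean(),vv.mean())
    Q=w[(z>75)&(r<140)&(hsv[...,1]>90)]
    rr=np.hypot(*(Q[:,:2]-pv).T); print('toe',Q[rr>np.percentile(rr,99)].mean(0),rr.max())
a=[cv2.resize(T['top']['frame'][130:270,190:350],None,fx=3.75,fy=3.75,interpolation=cv2.INTER_CUBIC)]
cv2.imwrite('pics/crop1.png',a[0])
```

```text
top table z 1.012205050405555
pivot [620.9  32.5] 66.73788524231759 2532
knob 64 med [539.4  30.6 117.7] rect [540.2  31.5] [22.3 22.1] 69.4112319946289 z [111.5 123.2] px 273.640625 218.453125
last 1005 med [655.4  33.1 128.5] rect [636.5  36.4] [213.   57.4] 0.30992186069488525 z [110.5 141.8] px 273.3820895522388 175.7134328358209
clampbar 80 med [501.  147.4  54.9] rect [501.9 147.8] [14.5 39.2] 3.4951913356781006 z [50.  60.9] px 231.975 235.5625
clampdisc 384 med [497.6 144.9  19.6] rect [504.4 146.1] [66.2 73. ] 52.93625259399414 z [13.2 29.3] px 234.00520833333334 237.06770833333334
tin 564 med [619.4 261.3  22.9] rect [620.7 261.9] [75.9 76.4] 24.004318237304688 z [17.4 28.6] px 194.50709219858157 195.93085106382978
ram 365 med [ 639.7 -191.    37.8] rect [ 624.1 -182.1] [85.6 84.6] 32.732242584228516 z [13.3 48.7] px 352.2246575342466 191.4027397260274
toe [740.4  31.1 109. ] 122.1233321722741
scene table z 0.8364386205568053
pivot [620.7  34.8] 66.63878211628617 1838
knob 55 med [543.3  30.6 116.6] rect [540.2  32.2] [19.8 22.6] 53.39742660522461 z [111.7 119.6] px 277.6 193.8
last 1169 med [665.9  26.2 120.4] rect [643.6  35.1] [ 58.3 205.2] 88.12305450439453 z [102.1 139.8] px 303.49871685201026 221.97775876817792
clampbar 64 med [504.8 147.7  53.8] rect [503.4 148.4] [15.2 43.6] 9.817595481872559 z [48.8 58.7] px 301.5625 180.484375
clampdisc 238 med [511.3 140.2  19.8] rect [504.9 146.4] [66.9 59.7] 42.510948181152344 z [14.8 35.4] px 301.546218487395 188.97899159663865
tin 431 med [623.3 258.2  22.4] rect [619.7 261.1] [73.4 81.1] 47.32664108276367 z [15.9 26.3] px 354.2969837587007 194.2877030162413
ram 489 med [ 608.4 -179.6   35.5] rect [ 625.1 -183.5] [84.3 84.4] 51.108951568603516 z [14.6 47.3] px 231.52556237218815 267.0674846625767
toe [744.1  27.9 102.1] 125.4568053171461
```

View pics/crop1.png

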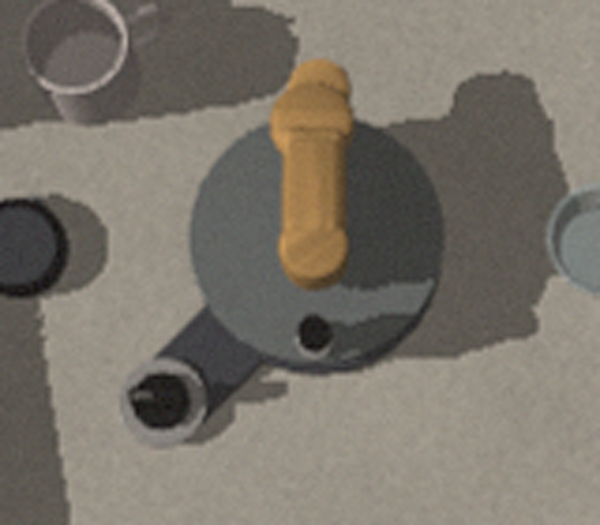

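The crop shows the knob just behind the heel at crop pixel (316,335) and the clamp bar at (160,400) lying along image horizontal, which is world y. Both views agree on the positions:

| Item | x, y (mm) | z (mm) |
|---|---|---|
| Pivot | (621, 33.5) | |
| Plunger knob | (540.5, 31.8) | top about 118 |
| Clamp bar | (502.7, 148) | top about 56 |

The knob is 80.5 mm from the pivot and the heights match the text.

```bash
cat >> h.py <<'E'
def go(x,y,z,yaw):
    s=manip.read_state(); p=np.array(s['eef_pos']); rm=Rm(s['eef_rot'])
    d=rm.T@(np.array([x,y,z])-p); t=-(yaw-s['eef_rot'][2]); print('shift m',np.round(d/1000,4),'turn',round((t+np.pi)%(2*np.pi)-np.pi,4))
E
python3 - <<'E'
from h import *
np.set_printoptions(precision=1,suppress=True)
go(540.5,31.8,190,0.017)
for n in('top','scene'):
    w=cloud(dict(np.load(n+'1.npz'))); 
    for a in range(-50,130,15):
        m=(w[...,0]>621+a)&(w[...,0]<636+a)&(abs(w[...,1]-34)<40)&(w[...,2]>75); 
        if m.sum()>3: print(a,np.percentile(w[m],[2,98],axis=0)[:,1:].ravel())
E
```

```text
shift m [ 0.5 -0.4  0. ] turn 0.3688
-50 [ 12.4  93.   51.9 143.4]
-35 [  9.7 123.9  54.6 142.9]
-20 [  9.8 129.8  54.3 144.9]
-5 [ 10.1 114.4  52.5 146.7]
10 [ 10.3 113.7  52.7 141.2]
25 [ 10.3 116.5  53.1 135.4]
40 [ 10.5 106.6  57.  133.6]
55 [  5.8 105.   62.  126.3]
70 [  5.3 108.5  65.2 123.2]
85 [  8.2 105.4  57.7 124.3]
100 [ 11.  105.6  50.8 118.2]
115 [ 17.7 105.3  44.6 115.1]
-50 [ 12.3 126.8  47.  140. ]
-35 [  7.2  97.5  53.2 141.4]
-20 [  7.8  95.9  51.9 142.2]
-5 [ 10.   77.9  50.4 144.1]
10 [  9.5 101.   51.2 138.9]
25 [  9.   97.4  50.5 136. ]
40 [  8.7 102.7  51.8 130.7]
55 [  6.8 103.6  60.6 125.9]
70 [  5.2  97.5  61.9 121.1]
85 [  6.8  98.3  57.3 120. ]
100 [  8.5  97.6  48.8 115.4]
115 [ 13.7  91.   45.5 112.9]
```

Call:
{"name": "move_arm", "arguments": {
  "moves": [
    [0.04,-0.03,0,0.03],
    [0.08,-0.06,0,0.06],
    [0.12,-0.09,0,0.09],
    [0.16,-0.12,0,0.12],
    [0.2,-0.15,0,0.15],
    [0.24,-0.18,0,0.18],
    [0.28,-0.21,0,0.21],
    [0.32,-0.24,0,0.24],
    [0.36,-0.27,0,0.27],
    [0.4,-0.3,0,0.3],
    [0.44,-0.33,0,0.33],
    [0.48,-0.36,0.01,0.36]
  ],
  "jaw": 0.06
}}

```text
clock: 1.3
eef_pos: [516.8, 5.9, 196.4]
eef_rot: [3.141, -0.002, 0.025]
wrist_force: [0.9, -0.9, -0.3]
finger_gap: 60.0
finger_force: 0.0
```

```bash
sed -i 's/np.round(d\/1000,4)/[round(float(v)\/1000,4) for v in d]/' h.py
python3 - <<'E'
from h import *
go(540.5,31.8,190,0.017)
c=cam('wrist'); cv2.imwrite('pics/wrist1.png',c['frame']); print(c['origin'],c['orientation'])
w=cloud(c); z=w[...,2]; r=np.hypot(w[...,0]-540,w[...,1]-32)
m=(z>110)&(z<125)&(r<25); print('knob',m.sum(),np.median(w[m],0),cv2.minAreaRect(w[m][:,:2].astype(np.float32)))
E
```

```text
shift m [0.0243, -0.0253, 0.0064] turn 0.0078
[595.47094128   6.84249941 376.72697455] [ 2.86913558e+00 -1.61292484e-04 -1.54667215e+00]
knob 526 [542.30324293  31.96859899 118.65030904] ((541.5330810546875, 31.9980411529541), (22.661006927490234, 22.687416076660156), 47.96773147583008)
```

View pics/wrist1.png

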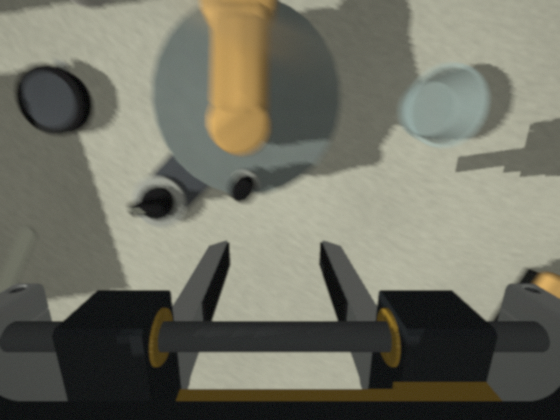

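The wrist view shows the knob at (242,185) behind the heel and the clamp bar at (158,203), with the open fingers below them. The knob measures (541.3, 32.0) with its top at about 118, in agreement with the other views. I'll descend on it.

Call:
{"name": "move_arm", "arguments": {
  "moves": [
    [0.0245,-0.0255,0.0,0.008],
    [0.0245,-0.0255,0.02,0.008],
    [0.0245,-0.0255,0.05,0.008],
    [0.0245,-0.0255,0.08,0.008],
    [0.0245,-0.0255,0.1,0.008],
    [0.0245,-0.0255,0.108,0.008],
    [0.0245,-0.0255,0.108,0.008]
  ]
}}

```text
clock: 2.05
eef_pos: [539.1, 29.8, 86.9]
eef_rot: [-3.142, 0.002, 0.018]
wrist_force: [-0.1, -0.2, 0.5]
finger_gap: 60.3
finger_force: 0.0
```

Call:
{"name": "move_arm", "arguments": {
  "moves": [
    [0,0,0,0],
    [0,0,0,0],
    [0,0,0,0],
    [0,0,0,0],
    [0,0,0,0],
    [0,0,0,0]
  ],
  "jaw": 0.015,
  "squeeze": 25
}}

```text
clock: 2.65
eef_pos: [539.6, 30.6, 88.1]
eef_rot: [-3.14, -0.0, 0.018]
wrist_force: [-2.0, 5.3, 4.4]
finger_gap: 23.0
finger_force: 25.0
```

Call:
{"name": "move_arm", "arguments": {
  "moves": [
    [0,-0.001,-0.003,0],
    [0,-0.001,-0.006,0],
    [0,-0.001,-0.009,0],
    [0,-0.001,-0.012,0],
    [0,-0.001,-0.0135,0],
    [0,-0.001,-0.0135,0],
    [0,-0.001,-0.0135,0]
  ]
}}

```text
clock: 3.35
eef_pos: [539.5, 30.9, 101.1]
eef_rot: [-3.142, 0.0, 0.018]
wrist_force: [1.8, 3.2, -5.5]
finger_gap: 23.7
finger_force: 25.0
```

Run:
```python
from h import *
s=manip.read_state(); print(s['eef_pos'],s['eef_rot'],s['wrist_force'],s['finger_gap'])
c=cam('scene'); w=cloud(c); z=w[...,2]; r=np.hypot(w[...,0]-540,w[...,1]-32)
o=dict(np.load('scene1.npz')); cv2.imwrite('pics/s2.png',cv2.resize(np.hstack([o['frame'][150:260,230:350],c['frame'][150:260,230:350]]),None,fx=3,fy=3,interpolation=cv2.INTER_CUBIC))
```

```text
[539.4761385   30.91902635 101.0613959 ] [-3.14155035e+00  8.41176517e-05  1.78359607e-02] [ 1.8458419   3.19621852 -5.49705871] 23.69660676231605
```

View pics/s2.png

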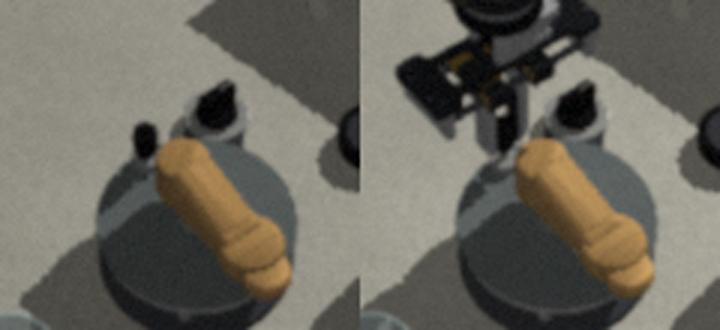

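The pair shows the fingers on the knob at (505,130) in the right half. The knob is lifted 13 mm, with about 5.5 N of spring load. I'll start the swing.

Call:
{"name": "move_arm", "arguments": {
  "moves": [
    [0.0002,0.0056,0,-0.07],
    [0.0008,0.0112,0,-0.14],
    [0.0018,0.0167,0,-0.209],
    [0.0031,0.0222,0,-0.279],
    [0.0049,0.0275,0,-0.349],
    [0.0075,0.034,0,-0.436],
    [0.0108,0.0403,0,-0.524],
    [0.0108,0.0403,0,-0.524]
  ]
}}

```text
clock: 4.2
eef_pos: [552.1, -9.7, 101.4]
eef_rot: [3.14, -0.002, 0.544]
wrist_force: [7.4, 1.0, -6.8]
finger_gap: 23.3
finger_force: 25.0
```

Call:
{"name": "move_arm", "arguments": {
  "moves": [
    [0.0014,0.008,0,-0.1],
    [0.0026,0.0159,0,-0.2],
    [0.0046,0.0236,0,-0.3],
    [0.0073,0.0312,0,-0.4],
    [0.0108,0.0384,0,-0.5],
    [0.015,0.0452,0,-0.6],
    [0.0198,0.0515,0,-0.7],
    [0.0253,0.0574,0,-0.8],
    [0.0253,0.0574,0,-0.8],
    [0.0253,0.0574,0,-0.8]
  ]
}}

```text
clock: 5.2
eef_pos: [602.3, -45.6, 100.9]
eef_rot: [3.141, 0.0, 1.339]
wrist_force: [3.7, -0.1, -6.1]
finger_gap: 23.1
finger_force: 25.0
```

Call:
{"name": "move_arm", "arguments": {
  "moves": [
    [0,0,0,0],
    [0,0,0,0],
    [0,0,0,0],
    [0,0,0,0],
    [0,0.003,0,-0.0375],
    [0,0.002,0,-0.025],
    [0.0001,0.005,0,-0.0625],
    [0.0001,0.004,0,-0.05],
    [0.0003,0.007,0,-0.0875],
    [0.0003,0.007,0,-0.0875]
  ],
  "jaw": 0.0265
}}

```text
clock: 6.2
eef_pos: [609.1, -46.6, 101.1]
eef_rot: [-3.142, 0.0, 1.428]
wrist_force: [-0.1, 1.7, -0.8]
finger_gap: 26.3
finger_force: 0.2
```

Run:
```python
from h import *
np.set_printoptions(precision=1,suppress=True)
s=manip.read_state();print(s['moment'],s['wrist_force'])
for n in ('wrist','scene'):
    c=cam(n); w=cloud(c); z=w[...,2]; x,y=w[...,0],w[...,1]
    m=(np.hypot(x-612,y+46)<16)&(z>95); print(n,m.sum(),np.nanpercentile(w[m],[5,50,95],axis=0))
    cv2.imwrite(f'pics/{n}3.png',c['frame'])
```

```text
[ 0.1 -0.  -0.1] [-0.1  1.7 -0.8]
wrist 3093 [[598.4 -54.6 109.4]
 [616.7 -42.2 128.6]
 [626.1 -34.6 206.6]]
scene 231 [[601.8 -58.3 118.9]
 [616.7 -48.3 405.1]
 [626.3 -33.8 409.3]]
```

View pics/wrist3.png

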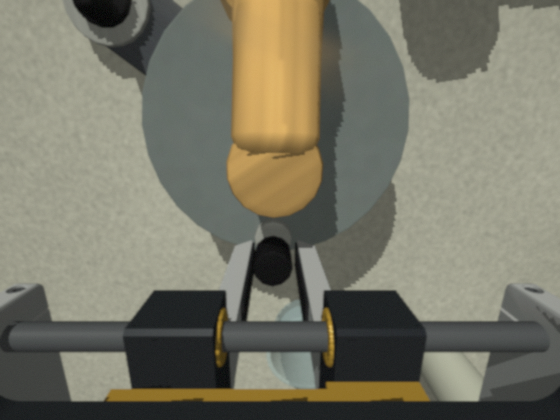

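The wrist view shows the knob between the loose fingers at (272,262), still carried along with no load. Its height at that pixel tells me whether the pin has dropped, so I'll go on feeling for the hole.

```bash
cat >> h.py <<'E'
def knob(v=260,u=272):
    c=cam('wrist'); w=cloud(c); V=c['frame'].max(2); m=np.zeros(V.shape,bool); m[235:290,245:300]=True
    m&=(V<45)&(w[...,2]<150)&(w[...,2]>95); q=w[m]; zt=np.percentile(q[:,2],80); t=q[abs(q[:,2]-zt)<4]
    s=manip.read_state(); print('knob top z',np.round(np.percentile(q[:,2],[50,80,95]),1),'xy',np.round(t.mean(0),1),len(t),'F',np.round(s['wrist_force'],1),'tcp',np.round(s['eef_pos'],1),'yaw',round(s['eef_rot'][2],3))
E
python3 -c "from h import *; knob()"
```

```text
knob top z [127.8 128.7 135.1] xy [608.5 -44.2 128. ] 1179 F [-0.2  1.  -0.7] tcp [609.2 -46.7 101.2] yaw 1.427
```

Call:
{"name": "move_arm", "arguments": {
  "moves": [
    [0,-0.001,0,-0.0],
    [0,0.002,0,-0.025],
    [0,0.001,0,-0.0125],
    [0,0.004,0,-0.05],
    [0,0.003,0,-0.0375],
    [0.0002,0.006,0,-0.075],
    [0.0002,0.006,0,-0.075]
  ]
}}

```text
clock: 7.05
eef_pos: [615.1, -47.3, 101.1]
eef_rot: [-3.141, -0.0, 1.504]
wrist_force: [-1.2, 1.7, 0.6]
finger_gap: 27.0
finger_force: 0.7
```

```bash
python3 -c "from h import *; knob()"
```

```text
knob top z [127.7 128.7 134.7] xy [614.2 -44.9 128. ] 1180 F [-0.4  0.1 -0.7] tcp [615.2 -47.3 101.1] yaw 1.503
```

Call:
{"name": "move_arm", "arguments": {
  "moves": [
    [0,-0.001,0,-0.0],
    [0,0.002,0,-0.025],
    [0,0.001,0,-0.0125],
    [0,0.004,0,-0.05],
    [0,0.003,0,-0.0375],
    [0.0002,0.006,0,-0.075],
    [0.0002,0.006,0,-0.075]
  ]
}}

```text
clock: 7.8
eef_pos: [621.2, -47.5, 101.2]
eef_rot: [3.141, 0.0, 1.578]
wrist_force: [-0.6, 0.3, 0.4]
finger_gap: 26.1
finger_force: 0.0
```

```bash
python3 -c "from h import *; knob()"
```

```text
knob top z [118.5 119.5 138.1] xy [620.  -45.3 118.6] 1056 F [-0.7 -0.  -0.1] tcp [621.2 -47.5 101.1] yaw 1.577
```

The knob top fell from 128 to 118.6, exactly its height at the start, so the plunger is home at a head angle of about 1.53 rad. I'll release and go to the clamp.

Call:
{"name": "move_arm", "arguments": {
  "moves": [
    [0,-0.0005,0,0],
    [0,-0.0005,0,0],
    [0,-0.0005,-0.02,0],
    [0,-0.0005,-0.06,0],
    [0,-0.0005,-0.1,0],
    [0.03,-0.03,-0.1,0],
    [0.065,-0.06,-0.1,0],
    [0.1,-0.09,-0.1,0],
    [0.13,-0.117,-0.1,0],
    [0.13,-0.117,-0.1,0],
    [0.13,-0.117,-0.1,0],
    [0.13,-0.117,-0.1,0]
  ],
  "jaw": 0.05
}}

```text
clock: 9.05
eef_pos: [503.7, 80.9, 201.2]
eef_rot: [3.141, 0.0, 1.578]
wrist_force: [-0.5, -0.8, -1.2]
finger_gap: 49.8
finger_force: 0.0
```

Run:
```python
from h import *
np.set_printoptions(precision=1,suppress=True)
for n in('wrist','top'):
    c=cam(n); w=cloud(c); z=w[...,2]; r=np.hypot(w[...,0]-502.5,w[...,1]-148); cv2.imwrite(f'pics/{n}4.png',c['frame'])
    for lo,hi in((42,66),(49,66)):
        m=(z>lo)&(z<hi)&(r<32); q=w[m]; rc=cv2.minAreaRect(q[:,:2].astype(np.float32)); e,v=np.linalg.eigh(np.cov(q[:,:2].T)); print(n,m.sum(),rc,np.median(q,0),'axis',np.degrees(np.arctan2(v[1,1],v[0,1])))
    x,y=w[...,0],w[...,1]; m=(abs(y+46.5)<12)&(abs(x-620)<12)&(z>100)&(z<135)
    if m.any(): print('knob',np.median(w[m],0))
s=manip.read_state(); print(s['eef_pos'],s['eef_rot'],s['joints'])
```

```text
wrist 493 ((503.39892578125, 149.10006713867188), (13.982996940612793, 40.89865493774414), 3.551177978515625) [503.  149.5  56.6] axis 93.20644762996166
wrist 493 ((503.39892578125, 149.10006713867188), (13.982996940612793, 40.89865493774414), 3.551177978515625) [503.  149.5  56.6] axis 93.20644762996166
top 22 ((505.6676025390625, 148.78866577148438), (6.519546985626221, 19.93163299560547), 0.6316284537315369) [505.5 147.2  57.3] axis 95.11940952540871
top 22 ((505.6676025390625, 148.78866577148438), (6.519546985626221, 19.93163299560547), 0.6316284537315369) [505.5 147.2  57.3] axis 95.11940952540871
knob [617.6 -47.6 117.2]
[503.6  80.7 200.9] [-3.1  0.   1.6] [ 0.1  0.2  1.6 -0.   1.3  0.1]
```

View pics/wrist4.png

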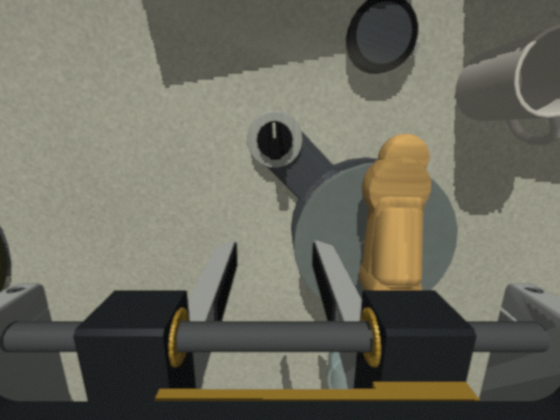

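The wrist view shows the last pointing to the tin and the clamp bar at (275,138), upright in the image. It measures (503.3, 149), axis 93.4°, top 56. I'll descend and grip it.

Call:
{"name": "move_arm", "arguments": {
  "moves": [
    [0.035,0,0,-0.03],
    [0.068,0,0,-0.052],
    [0.068,0,0,-0.052],
    [0.068,0,0.04,-0.052],
    [0.068,0,0.08,-0.052],
    [0.068,0,0.12,-0.052],
    [0.068,0,0.15,-0.052],
    [0.068,0,0.168,-0.052],
    [0.068,0,0.168,-0.052],
    [0.068,0,0.168,-0.052]
  ]
}}

```text
clock: 10.15
eef_pos: [503.0, 148.9, 33.6]
eef_rot: [3.142, 0.0, 1.63]
wrist_force: [-0.6, 0.5, 0.2]
finger_gap: 49.6
finger_force: 0.0
```

Call:
{"name": "move_arm", "arguments": {
  "moves": [
    [0,0,0,0],
    [0,0,0,0],
    [0,0,0,0],
    [0,0,0,0],
    [0,0,0,0],
    [0,0,0,0]
  ],
  "jaw": 0.008,
  "squeeze": 30
}}

```text
clock: 10.75
eef_pos: [503.1, 149.6, 33.4]
eef_rot: [3.14, -0.0, 1.631]
wrist_force: [4.0, 0.2, -0.7]
finger_gap: 13.6
finger_force: 30.0
```

Call:
{"name": "move_arm", "arguments": {
  "moves": [
    [0,0.0005,0,0.1],
    [0,0.0005,0,0.2],
    [0,0.0005,0,0.3],
    [0,0.0005,0,0.4],
    [0,0.0005,0,0.5],
    [0,0.0005,0,0.6],
    [0,0.0005,0,0.6]
  ]
}}

```text
clock: 11.45
eef_pos: [502.9, 149.7, 33.4]
eef_rot: [-3.141, -0.0, 1.03]
wrist_force: [-2.5, 0.3, 6.2]
finger_gap: 13.7
finger_force: 30.0
```

```bash
python3 -c "
from h import *
s=manip.read_state(); print(s['joints'],s['moment'],s['eef_rot'][2])"
```

```text
[2.19316795e-01 4.56599561e-01 1.74775460e+00 2.54825402e-04
 9.37377028e-01 7.60277191e-01] [ 0.15153387  0.50085525 -0.04942927] 1.0296850779686746
```

Call:
{"name": "move_arm", "arguments": {
  "moves": [
    [0,0,0,0.13],
    [0,0,0,0.26],
    [0,0,0,0.39],
    [0,0,0,0.52],
    [0,0,0,0.65],
    [0,0,0,0.78],
    [0,0,0,0.91],
    [0,0,0,1.04],
    [0,0,0,1.17],
    [0,0,0,1.3],
    [0,0,0,1.4],
    [0,0,0,1.5]
  ]
}}

```text
clock: 12.65
eef_pos: [508.3, 148.4, 34.9]
eef_rot: [-3.137, -0.013, -0.467]
wrist_force: [34.8, -18.9, -8.3]
finger_gap: 41.2
finger_force: 56.3
```

Call:
{"name": "move_arm", "arguments": {
  "moves": [
    [0,0,0,0],
    [0,0,0,0],
    [0,0,0,0],
    [0,0,0,0],
    [0,0,-0.02,0],
    [0,0,-0.05,0],
    [0,0,-0.08,0],
    [0,0,-0.08,0]
  ],
  "jaw": 0.05
}}

```text
clock: 13.45
eef_pos: [504.4, 150.1, 116.7]
eef_rot: [-3.138, -0.004, -0.467]
wrist_force: [0.3, -0.1, 0.8]
finger_gap: 50.1
finger_force: 0.0
```

```bash
python3 -c "
from h import *
s=manip.read_state(); print(s['joints'],s['eef_pos'],s['eef_rot'][2],s['wrist_force'])"
```

```text
[2.19527768e-01 3.36390345e-01 1.69165754e+00 9.16296478e-05
 1.10791706e+00 2.25775538e+00] [504.43978709 150.07515432 116.73158602] -0.46747977675035846 [ 0.28359541 -0.06301725  0.82195781]
```

The finger gap of 41 mm shows that the bar turned inside the grip. I'll lift and look.

Call:
{"name": "move_arm", "arguments": {
  "moves": [
    [0,0,-0.04,0],
    [0,0,-0.08,-0.14],
    [0,0,-0.08,-0.28],
    [0,0,-0.08,-0.42],
    [0,0,-0.08,-0.56],
    [0,0,-0.08,-0.7],
    [0,0,-0.08,-0.84],
    [0,0,-0.08,-0.98],
    [0,0,-0.08,-1.12],
    [0,0,-0.08,-1.26],
    [0,0,-0.08,-1.4],
    [0,0,-0.08,-1.54]
  ]
}}

```text
clock: 14.65
eef_pos: [502.6, 149.6, 192.2]
eef_rot: [-3.14, 0.001, 1.078]
wrist_force: [0.0, -0.1, -0.5]
finger_gap: 49.9
finger_force: 0.0
```

Call:
{"name": "move_arm", "arguments": {
  "moves": [
    [-0.03,0,0,-0.14],
    [-0.06,0,0,-0.28],
    [-0.07,0,0,-0.42],
    [-0.07,0,0,-0.56],
    [-0.07,0,0,-0.56],
    [-0.07,0,0,-0.56]
  ]
}}

```text
clock: 15.25
eef_pos: [469.3, 88.2, 192.6]
eef_rot: [-3.141, 0.0, 1.628]
wrist_force: [0.5, 0.3, -0.3]
finger_gap: 50.2
finger_force: 0.0
```

```bash
cat >> h.py <<'E'
def clamp(name=None):
    c=cam('wrist'); w=cloud(c); z=w[...,2]; r=np.hypot(w[...,0]-503.2,w[...,1]-149)
    if name: cv2.imwrite(f'pics/{name}.png',c['frame'])
    m=(z>46)&(z<66)&(r<32); q=w[m]; e,v=np.linalg.eigh(np.cov(q[:,:2].T)); print(m.sum(),cv2.minAreaRect(q[:,:2].astype(np.float32)),np.median(q,0),'axis',np.degrees(np.arctan2(v[1,1],v[0,1])))
    s=manip.read_state(); print(s['eef_pos'],s['eef_rot'],'j6',s['joints'][5])
E
python3 -c "from h import *; clamp('wrist5')"
```

```text
528 ((503.2366638183594, 149.09622192382812), (41.2979736328125, 14.176543235778809), 42.39737319946289) [503.06851267 149.71590556  56.62295766] axis -137.12035326534377
[469.39631687  88.31025965 192.75075249] [-3.14102001e+00 -9.94848530e-06  1.62798742e+00] j6 0.05203218428775157
```

View pics/wrist5.png

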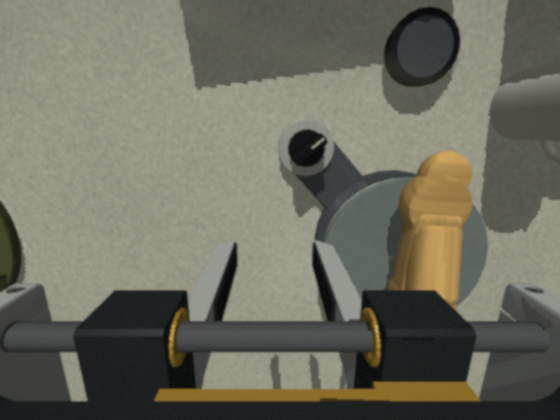

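The wrist view shows the bar at (307,148) with its pointer up and to the right. Its axis is 42.7°, so the knob has turned only about 0.88 rad and then slipped in the grip. I'll grip it again from the opposite side, which leaves wrist range for the rest in one go, and squeeze with the full 60 N.

Call:
{"name": "move_arm", "arguments": {
  "moves": [
    [0.0294,0.0186,0,-0.14],
    [0.0588,0.0372,0,-0.28],
    [0.0588,0.0372,0,-0.42],
    [0.0588,0.0372,0,-0.56],
    [0.0588,0.0372,0,-0.7],
    [0.0588,0.0372,0,-0.84],
    [0.0588,0.0372,0,-0.98],
    [0.0588,0.0372,0,-1.12],
    [0.0588,0.0372,0,-1.26],
    [0.0588,0.0372,0,-1.4],
    [0.0588,0.0372,0,-1.54],
    [0.0588,0.0372,0,-1.54]
  ]
}}

```text
clock: 16.5
eef_pos: [503.0, 149.3, 192.8]
eef_rot: [-3.142, -0.001, -3.112]
wrist_force: [0.2, 0.7, 0.1]
finger_gap: 49.5
finger_force: 0.0
```

Call:
{"name": "move_arm", "arguments": {
  "moves": [
    [0,0,0,-0.14],
    [0,0,0,-0.28],
    [0,0,0,-0.42],
    [0,0,0,-0.56],
    [0,0,0,-0.7],
    [0,0,0,-0.719],
    [0,0,0,-0.719],
    [0,0,0,-0.719]
  ]
}}

```text
clock: 17.3
eef_pos: [503.0, 149.1, 193.1]
eef_rot: [3.141, -0.0, -2.398]
wrist_force: [0.7, 0.1, -0.4]
finger_gap: 50.0
finger_force: 0.0
```

```bash
python3 -c "
from h import *
go(503.2,149.1,32,0.745-np.pi)
s=manip.read_state(); print(s['joints'],s['eef_pos'],s['eef_rot'][2],s['wrist_force'])"
```

```text
shift m [-0.0001, -0.0002, 0.1611] turn -0.0013
[ 2.18369173e-01  2.54137436e-01  1.60883482e+00  3.17667286e-05
  1.27875849e+00 -2.09613615e+00] [503.00542976 149.1195131  193.07689879] -2.3978927973000865 [ 0.70778005  0.14849781 -0.4332264 ]
```

Call:
{"name": "move_arm", "arguments": {
  "moves": [
    [0,0,0.04,0],
    [0,0,0.08,0],
    [0,0,0.12,0],
    [0,0,0.145,0],
    [0,0,0.161,0],
    [0,0,0.161,0],
    [0,0,0.161,0]
  ]
}}

```text
clock: 18.0
eef_pos: [503.3, 149.1, 32.7]
eef_rot: [-3.141, 0.0, -2.395]
wrist_force: [-0.4, 0.7, -0.3]
finger_gap: 50.0
finger_force: 0.0
```

Call:
{"name": "move_arm", "arguments": {
  "moves": [
    [0,0,0,0],
    [0,0,0,0],
    [0,0,0,0],
    [0,0,0,0],
    [0,0,0,0],
    [0,0,0,0]
  ],
  "jaw": 0.0,
  "squeeze": 60
}}

```text
clock: 18.6
eef_pos: [502.7, 149.5, 32.4]
eef_rot: [3.141, 0.0, -2.393]
wrist_force: [-5.2, 5.1, 4.6]
finger_gap: 13.6
finger_force: 60.0
```

Call:
{"name": "move_arm", "arguments": {
  "moves": [
    [0,0,0,0.05],
    [0,0,0,0.1],
    [0,0,0,0.15],
    [0,0,0,0.2],
    [0,0,0,0.25],
    [0,0,0,0.3],
    [0,0,0,0.35],
    [0,0,0,0.4],
    [0,0,0,0.4]
  ]
}}

```text
clock: 19.5
eef_pos: [503.0, 149.8, 32.5]
eef_rot: [-3.142, 0.0, -2.791]
wrist_force: [-2.2, 6.3, 3.3]
finger_gap: 18.0
finger_force: 84.9
```

```bash
python3 -c "
from h import *
s=manip.read_state(); print(s['joints'],s['eef_pos'],s['eef_rot'][2],s['wrist_force'],s['moment'],s['effort'],s['finger_gap'])"
```

```text
[ 2.19669910e-01  4.58067846e-01  1.74829890e+00  7.06182783e-05
  9.34760584e-01 -1.70182652e+00] [502.99229371 149.82145087  32.46767058] -2.7909344868964805 [-2.22342579  6.27460848  3.30549066] [1.31864451 0.31394511 2.25658124] [-5.76415390e+00 -5.33060610e+01 -2.73166823e+01 -4.04218503e-02
 -9.08003328e-02  3.14858459e+00] 18.021860580457346
```

The gap grew to 18 mm at a moment of 2.3 N m. The knob may be stiffening or on its end stop, so I'll release and look at the bar angle.

Call:
{"name": "move_arm", "arguments": {
  "moves": [
    [0,0,0,-0.15],
    [0,0,0,-0.15],
    [0,0,0,-0.15],
    [0,0,0,-0.15],
    [0,0,-0.02,-0.15],
    [0,0,-0.06,-0.15],
    [0,0,-0.1,-0.15],
    [0,0,-0.14,-0.15],
    [0,0,-0.16,-0.15],
    [0,0,-0.16,-0.15]
  ],
  "jaw": 0.05
}}

```text
clock: 20.5
eef_pos: [504.1, 149.2, 195.0]
eef_rot: [-3.14, 0.005, -2.645]
wrist_force: [0.0, -0.3, 0.0]
finger_gap: 50.2
finger_force: 0.0
```

Call:
{"name": "move_arm", "arguments": {
  "moves": [
    [-0.04,0,0,0],
    [-0.07,0,0,0],
    [-0.07,0,0,0],
    [-0.07,0,0,0]
  ]
}}

```text
clock: 20.9
eef_pos: [564.0, 182.4, 190.2]
eef_rot: [3.141, -0.003, -2.644]
wrist_force: [0.5, -0.8, -1.0]
finger_gap: 50.0
finger_force: 0.0
```

Run:
```python
from h import *
clamp('wrist6')
c=cam('top'); cv2.imwrite('pics/top6.png',c['frame'])
w=cloud(dict(np.load('top1.npz')))
```

```text
519 ((502.9865417480469, 149.11631774902344), (41.52057647705078, 13.88759994506836), 43.3536491394043) [502.55287458 148.73426653  56.65775162] axis -136.99039480524644
[563.77853353 182.19377047 190.82993823] [ 3.14113005e+00 -2.06540925e-03 -2.64377188e+00] j6 -1.8178176741011234
```

View pics/wrist6.png

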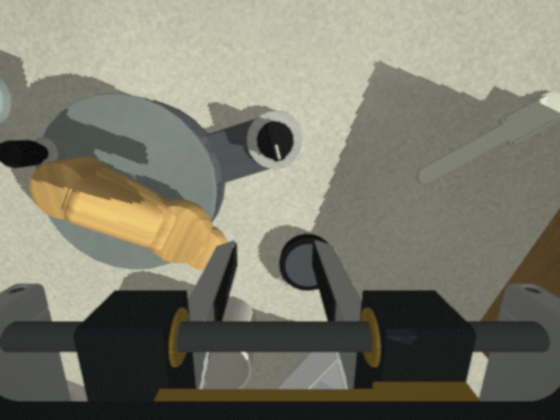

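The bar hasn't moved: it is still at 43.0° after 2.3 N m, so this is a hard stop. Before signing off I'll check that angle against the joint definition. A bar lying along the pivot's x at zero, turned 2.4 rad clockwise, comes to about 43.5° in the world, which matches. I'll also check the plunger and the bystanders.

Run:
```python
from h import *
np.set_printoptions(precision=1,suppress=True)
o=dict(np.load('scene1.npz')); c=cam('scene'); w=cloud(c); z=w[...,2];w0=cloud(o)
m=(np.hypot(w[...,0]-620,w[...,1]+47)<16)&(z>105)&(z<140); print('knob scene',m.sum(),np.median(w[m],0))
c2=cam('wrist'); w2=cloud(c2); m=(np.hypot(w2[...,0]-619,w2[...,1]+47)<16)&(w2[...,2]>105)&(w2[...,2]<140); print('knob wrist',m.sum(),np.median(w2[m],0) if m.any() else '')
for n,(x,y,zz) in dict(tin=(620,261,12),ram=(624.5,-183,12)).items():
    for W in(w0,w,w2):
        k=(np.hypot(W[...,0]-x,W[...,1]-y)<60)&(W[...,2]>zz)&(W[...,2]<50); print(n,k.sum(),W[k].mean(0) if k.any() else '')
cv2.imwrite('pics/fin.png',np.hstack([o['frame'][90:340,100:430],c['frame'][90:340,100:430]]))
```

```text
knob scene 66 [623.4 -49.  116.6]
knob wrist 868 [616.9 -42.8 118.1]
tin 431 [623.2 259.2  22.1]
tin 432 [623.2 259.3  21.9]
tin 1648 [625.5 251.2  23.6]
ram 488 [ 618.3 -180.5   33.7]
ram 475 [ 618.3 -180.6   33.9]
ram 196 [ 614.9 -147.3   16.7]
```

View pics/fin.png

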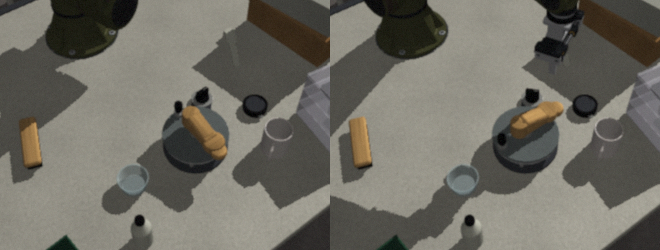

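The before/after pair shows the toe now pointing at the tin at (585,105), the plunger at (502,138) down at its starting height (116.6), and every other object in its place. The arm is clear of everything.

```bash
python3 -c "
from cell import manip
print(manip.sign_off())"
```

```text
the job is handed in; nothing more can be done
None
```

The job is handed in, with no verdict shown: the last points to the tin's side, the plunger is home, everything else is in place, and the clamp knob stopped hard after about 0.88 rad, which I took as its 2.4 rad end stop from the bar's angle.

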